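Level the brewing-scale stand

ROBOT

A 6-joint arm with a two-finger parallel gripper is mounted at the origin on a cart in front of the work surface, level with it; the furniture and walls round the work are solid. World frame = base frame: x ahead of the robot, y to its left, z up, the work surface at z = 0. Lengths are in m, angles in rad, forces in N, time in s.
With the tool pointing down it reaches from about 0.2 to 0.875 m from the base axis. Payload 3.4 kg.
Tool frame: the origin (TCP) lies at the very end of the fingers, on their centre line; the grasp point (between the pads) lies 19 mm behind it; z points along the fingers, y is the direction in which the jaws open and shut (so a half turn about z gives the same grasp; the last joint's range is limited). The gripper opens to 94 mm and grips with 3 to 60 N. Pads are 16 mm wide; open, the fingers measure 119 mm over their backs; the gripper's body (75 mm by 177 mm) begins 78 mm behind the grasp point.
Start: joints at [1.022, 0.276, 1.505, -0, 1.361, -0.121], TCP at [0.239, 0.523, 0.205] pointing down, gripper open.
Joint ranges: [-2.89, 2.89], [-0.75, 2.08], [0.22, 2.7], [-1.18, 4.32], [0.11, 2.71], [-2.7, 2.7]. Speed limits (rad/s): [2.57, 2.57, 3.14, 3.14, 3.14, 3.14].

INTERFACE

Orientations are given as [roll, pitch, yaw] about the fixed x, y, z axes, in that order (R = Rz(yaw) Ry(pitch) Rx(roll)).
In Python, from rig import ctrl, imaging, ticket gives the robot as it stands.
- The arm moves only by the tool step_arm, never from a script. Its argument "targets" is a list of rows, each an object of numbers: "x", "y", "z": the shift along the tool's x, y, z in mm; "ax", "ay", "az": the turn, a rotation vector about the tool's x, y, z in degrees. A call has 1 to 12 rows; each row is the pose to reach, as a shift and turn from the pose commanded when the call began, along the tool's axes at that moment; what a row does not reach only later rows make up. A row lasts 1/10 s, in which the tool goes at most 50 mm and 8.59 degrees, less where a joint would pass 70% of its speed; a pose out of reach is approached as far as the arm can. A call with a gripper value outside its range is refused whole. "fingers" is the closure, from 0 (fully open) to 1 (shut), set as the call begins (left out, the last holds). The fingers move at their own pace and stop on an object; the grip force is fixed at half the most. Time passes only in rows, so rows that repeat a pose let the fingers close. It gives the time, the measured TCP pose, the force and the opening at its end, in the units of the state.
- ctrl.get_obs(): the state, without advancing time (a new reading comes with each control period).
- imaging.get_image(name): name is "side" or "top"; returns (picture, depth): 384x512x3 uint8, red, green, blue; 384x512 float32, m along the optical axis (not along the pixel's ray), 0 where there is no reading.
- imaging.camera_model(name): a dict with "vfov" (degrees; the focal length in pixels is half the picture's height over the tangent of half this angle, whatever the lens; pixels are square), "cx", "cy" (the principal point, pixels), "dist_coeffs" ([k1, k2, p1, p2, k3] as OpenCV has them; the pictures are not rectified), "R" (3x3) and "t" (3): a world point X has camera coordinates R X + t. Camera axes: x right, y down, z forward; pixel columns grow to the right and rows downward; lengths in m; the calibration is good to about 2 mm. A picture is of the moment at which its call begins. camera_model takes no time and is no camera call.
- ticket.sign_off(): hands the job in, once; it reports no verdict.
The state is a dict: "time_s": time; "q": joint angles; "qvel": joint speeds; "tau": joint torques, N m; "eef_pos": TCP position; "orientation": TCP orientation; "force": force on the tool from outside, world axes, zero at the start; "moment": the same for the moment, N m; "width": opening from 0.0 (shut) to 1.0 (fully open).
Only numpy, scipy, OpenCV 4.12 (cv2) and the standard library are available. Lean on these libraries where they do the work, as an engineer would, in place of code of your own. Each camera call takes 0.05 s, during which the arm holds its last target.

TASK

The stand under the brewing scale is out of level. Swing its folded outrigger leg fully out to the side until it clicks home against its stop, then grip the ribbed knob over the leg's levelling foot, press the knob down and turn it while pressed until the bubble of the spirit level lies in the middle, between the two ring marks. Finish still gripping the knob and keeping it pressed down, with the bubble centred and the leg fully out, and leave the cup, the sugar jar and the bell where they stand.

Things in the scene. Friction and masses are not known exactly. Their poses are not given: they have to be found in the camera images.
- stand: Levelling stand fixed to the worktop, turned up to 0.3 rad; origin on the worktop under the board's middle, +x to its far edge, +y to its left. Wooden board 200 (x) x 180 (y) mm, top 40 mm above the worktop, right side 0.6 to 1.4 degrees too high at the start. A black brewing scale 20 mm high is fixed on it, its right side 66 mm in from the board's right edge.
- outrigger (a joint): Angle of the leg, an aluminium bar 22 mm wide, top 38 mm up (boss under the knob: radius 20, top 41 mm). 0 = folded along the stand's +x beside the board; grows clockwise seen from above; 1.571 = at its stop, along the stand's -y. Starts at 0 to 0.35. A sprung ball resists from about 1.1 to 1.34 (some 2 N at the knob), then pushes it to the stop; else it swings freely (under 1 N).
- outrigger_hinge (a point): Point on the leg's vertical hinge axis, 44 mm above the worktop, beside the near right corner of the board (stand frame x -75, y -100 mm). The knob's axis is 130 mm from it.
- knob: Black ribbed knob with a small bright disc on top, on the leg's free end: 42 mm over its ribs, 34 mm tall, underside 52 and top 86 mm above the worktop when up (up to 5 mm higher while the stand is out of level). Origin on its axis at worktop height, z up. Not pressed, it turns idly and moves nothing. Beside it only the board (top 40 mm) is near when folded.
- knob_grip (a point): Point on the knob's axis at the height to grip it, 14 mm below its top (72 mm above the worktop when up and level).
- plunger (a joint): How far the knob is pressed down (m): 0 = up, about 0.004 = home on the screw. The spring takes 1.5 N to start and 3 N at 4 mm; press with 8 to 14 N in all: with less the knob slips on the screw (press harder if the bubble does not follow). It springs up when let go; the screw stays.
- foot_screw: Head of the levelling screw, a 37 mm steel disc hidden under the knob; origin on the knob's axis. Turns only with the pressed knob (about 0.07 N m). Counterclockwise from above lowers the stand's right side (the knob by 3 mm per rad) and moves the bubble left (+y), about 12 mm per rad with the leg out; clockwise undoes it. At the start it needs about 0.8 to 1.5 rad counterclockwise.
- bubble (a point): Top middle of the pale bubble, 23 mm long, in the spirit level's vial. It runs along the stand's y towards the higher side and follows the tilt at once; it starts right (-y) of the middle: 12 to 29 mm with the leg folded, still about 8 to 17 mm once the leg is out.
- vial_mid (a point): Top middle of the clear vial (66 mm above the worktop), midway between two dark rings 30 mm apart; axes as the board's. The spirit level (112 x 26 mm, 26 mm high) lies along y at the board's near edge. Centred = bubble agrees with this point along y.
- cup: Striped espresso cup, 60 x 84 mm, 49 mm high, bystander; origin under its middle.
- sugar_jar: Glass sugar jar with a steel top, 68 mm wide, 134 mm high, bystander; origin under its middle.
- bell: Silver service bell, 67 mm wide, 49 mm high, bystander; origin under its middle.

How it is judged:
By the outcome, as a careful person would: the job done as asked, in the order asked, and still so for the second after the job is handed in, while the arm keeps its last pose, push and grip.
It also fails if it takes over 45 s, if anything falls off the work surface, if the arm or the gripper's body presses on something with over 40 N, if the wrist force passes 120 N, or if a joint passes its speed limit or range.

## Working session

There is one attempt and no reset: what is moved stays moved. The work goes in short steps, Python scripts to look and compute and a tool call to move; the robot and the scene stay as the last step left them, time stands still between calls to the robot, and variables do not carry over. Pictures are saved under pics/ and viewed, and the job is handed in when it is done.

Besides the shell and the picture viewer there is one more tool, called as name([rows], argument=value, ...), one row to a line, values as JSON. step_arm: Moves the arm, as the interface text tells. Its arguments: {"type":"object","properties":{"targets":{"type":"array"},"fingers":{"type":"number"}},"required":["targets"]}

```bash
mkdir -p pics; ls
python3 - <<'E'
from rig import ctrl, imaging, ticket
import cv2,numpy as np
o=ctrl.get_obs();print(o)
for n in("side","top"):
    p,d=imaging.get_image(n);np.savez(f"pics/{n}0.npz",p=p,d=d)
    cv2.imwrite(f"pics/{n}0.png",p[:,:,::-1]); print(n,imaging.camera_model(n))
E
```

```text
pics
{'time_s': 0.0, 'q': array([ 1.02201603e+00,  2.76575443e-01,  1.50612499e+00, -2.73875880e-05,
        1.36069451e+00, -1.21025279e-01]), 'qvel': array([ 0.00024838, -0.00041132,  0.00253663,  0.00019082, -0.00186989,
       -0.00017781]), 'tau': array([-2.28101162e-03, -4.04598892e+01, -2.37220806e+01,  7.00463285e-02,
        3.45862226e-02, -1.18820408e-04]), 'eef_pos': array([0.23825395, 0.52268797, 0.20461915]), 'orientation': array([-3.13980032e+00, -1.91010571e-04,  2.71384320e+00]), 'force': array([-0.80532462,  0.47631645,  0.19589163]), 'moment': array([-0.00818728,  0.03815894,  0.05602914]), 'width': 1.000714150230399}
side {'vfov': 50.497401196514744, 'cx': 262.8381564866707, 'cy': 182.3923603204816, 'dist_coeffs': array([-0.09759229,  0.        ,  0.        ,  0.        ,  0.        ]), 'R': array([[ 0.65762799,  0.75330114,  0.00792571],
       [ 0.6757382 , -0.58519987, -0.44823989],
       [-0.33302149,  0.30013081, -0.89387817]]), 't': array([-0.30675114, -0.40641968,  1.62776731])}
top {'vfov': 42.57638321519469, 'cx': 257.112965457487, 'cy': 190.70982351030815, 'dist_coeffs': array([-0.18522957,  0.        ,  0.        ,  0.        ,  0.        ]), 'R': array([[ 0.3166914 , -0.94852555, -0.00241611],
       [-0.90845929, -0.30257967, -0.28835267],
       [ 0.27277881,  0.09351375, -0.95752123]]), 't': array([-0.2599354 ,  0.51203706,  1.46002398])}
```

View pics/side0.png

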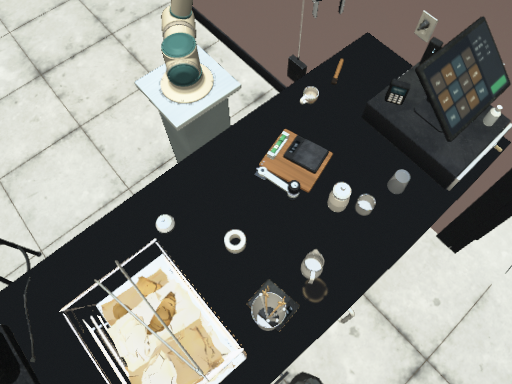

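View pics/top0.png

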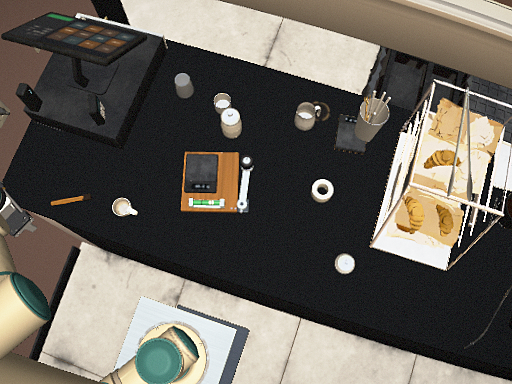

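```bash
cat > h.py <<'E'
import cv2,numpy as np
from rig import ctrl, imaging, ticket
class Cam:
    def __init__(s,n):
        m=imaging.camera_model(n);f=192/np.tan(np.radians(m['vfov'])/2)
        s.K=np.array([[f,0,m['cx']],[0,f,m['cy']],[0,0,1.]]);s.D=np.array(m['dist_coeffs'],float);s.R=np.array(m['R']);s.t=np.array(m['t'])
        s.C=-s.R.T@s.t
    def ray(s,uv):
        u=cv2.undistortPoints(np.array(uv,float).reshape(-1,1,2),s.K,s.D).reshape(-1,2)
        return np.c_[u,np.ones(len(u))]@s.R
    def plane(s,uv,z):
        r=s.ray(uv);return s.C+r*((z-s.C[2])/r[:,2])[:,None]
    def proj(s,X):
        return cv2.projectPoints(np.array(X,float).reshape(-1,1,3),cv2.Rodrigues(s.R)[0],s.t,s.K,s.D)[0].reshape(-1,2)
top=Cam('top');side=Cam('side')
def grab(n,tag,box=None,k=6):
    p,d=imaging.get_image(n);np.savez(f"pics/{n}{tag}.npz",p=p,d=d)
    if box: u0,v0,u1,v1=box;q=cv2.resize(p[v0:v1,u0:u1],None,fx=k,fy=k,interpolation=cv2.INTER_CUBIC)
    else: q=p
    cv2.imwrite(f"pics/{n}{tag}.png",q[:,:,::-1]);return p,d
def crop(n,src,tag,box,k):
    p=np.load(f"pics/{n}{src}.npz")['p'];u0,v0,u1,v1=box
    cv2.imwrite(f"pics/{n}{tag}.png",cv2.resize(p[v0:v1,u0:u1],None,fx=k,fy=k,interpolation=cv2.INTER_CUBIC)[:,:,::-1])
E
python3 - <<'E'
from h import *
crop('top','0','0z',(172,140,272,225),7)
crop('side','0','0z',(245,120,345,205),7)
print(top.plane([[247,163],[242,209]],.08))
for n,uv in(('tape',(321,190)),('bell',(345,264)),('cup',(122,207)),('jar',(231,123))):print(n,top.plane([uv],.04))
E
```

```text
[[ 0.64323836 -0.02578252  0.08      ]
 [ 0.49624035 -0.05961139  0.08      ]]
tape [[ 0.64482873 -0.27439429  0.04      ]]
bell [[ 0.43981732 -0.41284759  0.04      ]]
cup [[0.38930802 0.31262468 0.04      ]]
jar [[0.77455972 0.07647251 0.04      ]]
```

View pics/top0z.png

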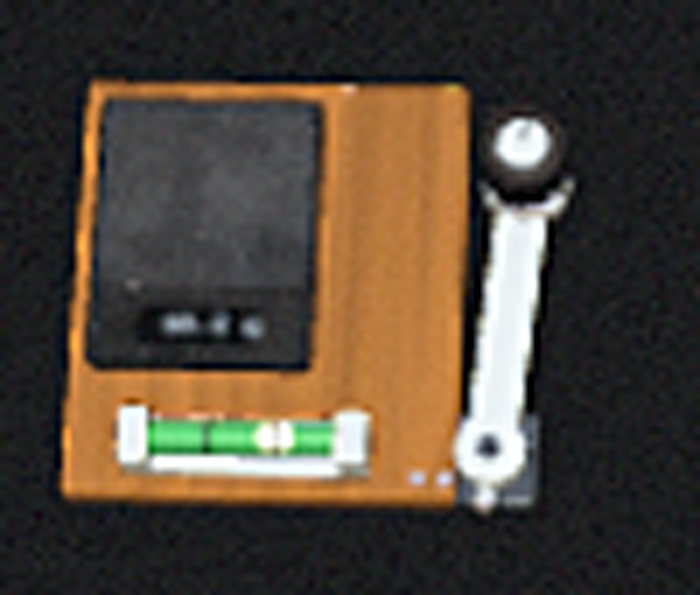

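View pics/side0z.png

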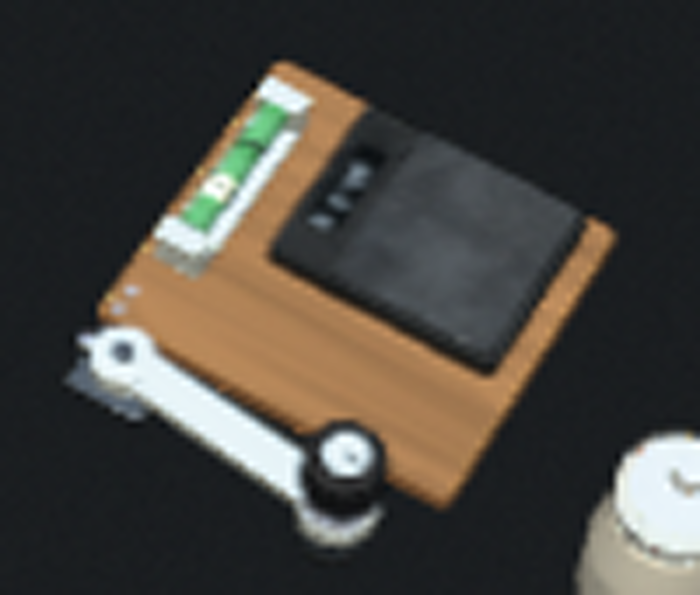

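Run:
```python
from h import *
def t(c): return (np.array(c,float)+.5)/7-.5+[172,140]
def s(c): return (np.array(c,float)+.5)/7-.5+[245,120]
c=top.plane(t([[92,82],[469,87],[458,503],[64,497]]),.04);print(c)
c2=side.plane(s([[617,235],[447,508],[100,312],[280,60]]),.04);print(c2)
for q in (c,c2):
    e=np.array([q[0]-q[3],q[1]-q[2]]);f=np.array([q[0]-q[1],q[3]-q[2]]);print(np.arctan2(e[:,1],e[:,0]),np.arctan2(-f[:,0],f[:,1]),np.linalg.norm(e,axis=1),np.linalg.norm(f,axis=1),q.mean(0))
print('knob top',top.plane(t([[522,140]]),.088),side.plane(s([[347,453]]),.088))
print('hinge',top.plane(t([[488,447]]),.044),side.plane(s([[123,351]]),.044))
```

```text
[[ 0.63114808  0.18750625  0.04      ]
 [ 0.68427361  0.01828308  0.04      ]
 [ 0.49324047 -0.04262034  0.04      ]
 [ 0.43916772  0.12763394  0.04      ]]
[[ 0.63289636  0.18258197  0.04      ]
 [ 0.6861872   0.01120226  0.04      ]
 [ 0.49576588 -0.04436604  0.04      ]
 [ 0.44337923  0.12494481  0.04      ]]
[0.30230796 0.3086238 ] [0.30419413 0.3075243 ] [0.20109985 0.20050658] [0.1773663  0.17863477] [0.56195747 0.07270073 0.04      ]
[0.29523814 0.28393322] [0.30147383 0.30006828] [0.19808783 0.1983636 ] [0.17947401 0.17723015] [0.56455717 0.06859075 0.04      ]
knob top [[ 0.65056506 -0.02061587  0.088     ]] [[ 0.64810268 -0.02407302  0.088     ]]
hinge [[ 0.52124868 -0.04742499  0.044     ]] [[ 0.52142814 -0.05163052  0.044     ]]
```

```bash
cat >> h.py <<'E'
from scipy.spatial.transform import Rotation as Ro
def go(p,yaw=None):
    o=ctrl.get_obs();R=Ro.from_euler('xyz',o['orientation']);
    d=R.inv().apply(np.array(p)-o['eef_pos'])*1000
    print('pose',o['time_s'],o['eef_pos'],o['orientation'],'shift mm',d.round(1))
    if yaw is not None:
        T=Ro.from_euler('xyz',[np.pi,0,yaw]); print('rot deg',(R.inv()*T).as_rotvec(degrees=True).round(1))
E
python3 -c "
from h import *
go([.649,-.022,.15],.5)"
```

```text
pose 0.1 [0.23831784 0.52274358 0.20470921] [-3.13998622e+00 -1.84995164e-04  2.71373628e+00] shift mm [-599.7 -325.1   55.1]
rot deg [-1.000e-01  1.000e-01  1.268e+02]
```

step_arm([
  {"x":-37,"y":-20,"z":3,"az":8},
  {"x":-75,"y":-41,"z":6,"az":16},
  {"x":-112,"y":-61,"z":9,"az":24},
  {"x":-150,"y":-81,"z":12,"az":32},
  {"x":-187,"y":-102,"z":16,"az":40},
  {"x":-225,"y":-122,"z":20,"az":48},
  {"x":-262,"y":-142,"z":23,"az":55},
  {"x":-300,"y":-163,"z":27,"az":63},
  {"x":-337,"y":-183,"z":30,"az":71},
  {"x":-375,"y":-203,"z":34,"az":79},
  {"x":-412,"y":-224,"z":37,"az":87},
  {"x":-450,"y":-244,"z":40,"az":95},
], fingers=0)

```text
schema error: expected keys x, y, z, ax, ay, az
```

```bash
python3 -c "
from h import *
go([.649,-.022,.15],.5)"
```

```text
pose 0.1 [0.23831784 0.52274358 0.20470921] [-3.13998622e+00 -1.84995164e-04  2.71373628e+00] shift mm [-599.7 -325.1   55.1]
rot deg [-1.000e-01  1.000e-01  1.268e+02]
```

All six keys needed.

step_arm([
  {"x":-37,"y":-20,"z":3,"ax":0,"ay":0,"az":8},
  {"x":-75,"y":-41,"z":6,"ax":0,"ay":0,"az":16},
  {"x":-112,"y":-61,"z":9,"ax":0,"ay":0,"az":24},
  {"x":-150,"y":-81,"z":12,"ax":0,"ay":0,"az":32},
  {"x":-187,"y":-102,"z":16,"ax":0,"ay":0,"az":40},
  {"x":-225,"y":-122,"z":20,"ax":0,"ay":0,"az":48},
  {"x":-262,"y":-142,"z":23,"ax":0,"ay":0,"az":55},
  {"x":-300,"y":-163,"z":27,"ax":0,"ay":0,"az":63},
  {"x":-337,"y":-183,"z":30,"ax":0,"ay":0,"az":71},
  {"x":-375,"y":-203,"z":34,"ax":0,"ay":0,"az":79},
  {"x":-412,"y":-224,"z":37,"ax":0,"ay":0,"az":87},
  {"x":-450,"y":-244,"z":40,"ax":0,"ay":0,"az":95},
], fingers=0)

```text
time_s: 1.3
eef_pos: [0.5472, 0.1129, 0.165]
orientation: [-3.141, 0.0, 1.05]
force: [0.4, 0.5, -0.5]
width: 1.0
```

```bash
python3 -c "
from h import *
go([.649,-.022,.15],.5)"
```

```text
pose 1.3 [0.54718898 0.11292027 0.16496755] [-3.14075770e+00  2.57587511e-04  1.04974070e+00] shift mm [-66.3 155.5  14.9]
rot deg [-0.   0.  31.5]
```

step_arm([
  {"x":-16,"y":38,"z":4,"ax":0,"ay":0,"az":8},
  {"x":-33,"y":77,"z":8,"ax":0,"ay":0,"az":16},
  {"x":-50,"y":116,"z":12,"ax":0,"ay":0,"az":24},
  {"x":-66,"y":155,"z":15,"ax":0,"ay":0,"az":31.5},
  {"x":-66,"y":155,"z":15,"ax":0,"ay":0,"az":31.5},
  {"x":-66,"y":155,"z":15,"ax":0,"ay":0,"az":31.5},
])

```text
time_s: 1.9
eef_pos: [0.6489, -0.0199, 0.1493]
orientation: [-3.14, 0.002, 0.505]
force: [-0.4, -0.1, -0.1]
width: 0.998
```

```bash
python3 -c "
from h import *
go([.649,-.022,.055],.5)
grab('top','1',(172,100,292,200),6)
grab('side','1',(225,90,345,190),6)"
```

```text
pose 1.9 [ 0.6488726  -0.01994806  0.1493274 ] [-3.13976253e+00  1.51991308e-03  5.05053096e-01] shift mm [-0.7  2.  94.3]
rot deg [-0.1  0.1  0.3]
```

View pics/top1.png

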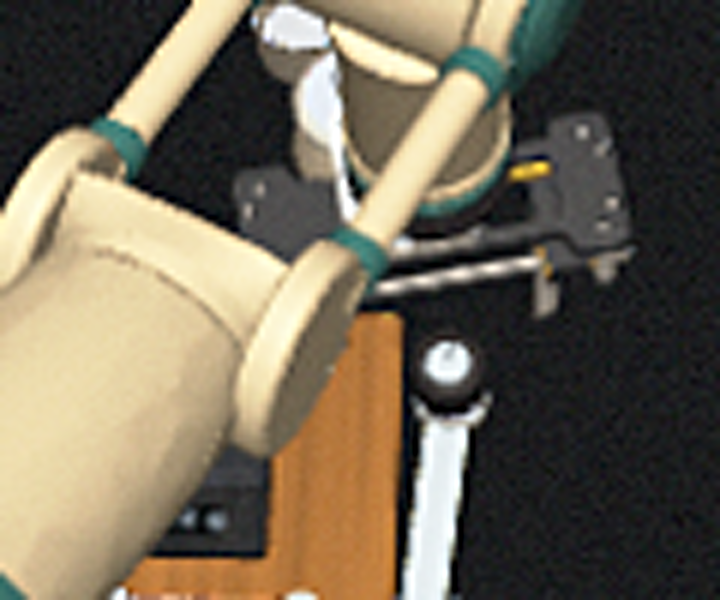

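View pics/side1.png

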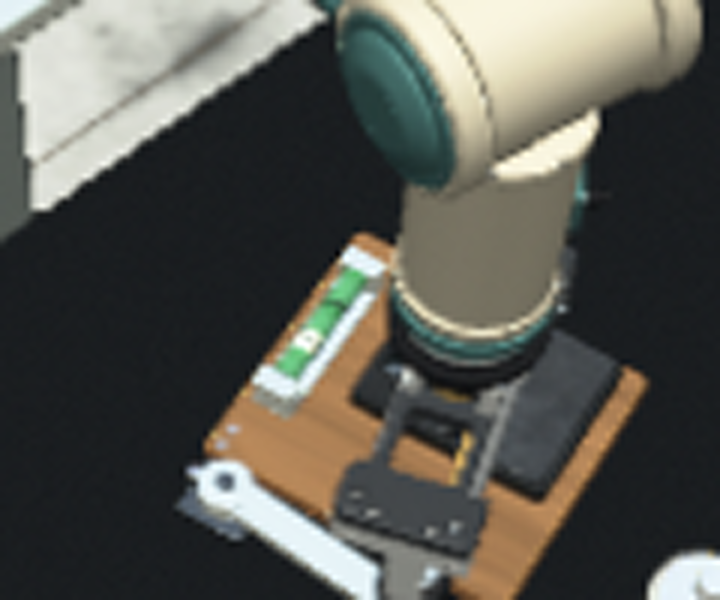

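step_arm([
  {"x":-1,"y":2,"z":25,"ax":0,"ay":0,"az":0},
  {"x":-1,"y":2,"z":50,"ax":0,"ay":0,"az":0},
  {"x":-1,"y":2,"z":75,"ax":0,"ay":0,"az":0},
  {"x":-1,"y":2,"z":93,"ax":0,"ay":0,"az":0},
  {"x":-1,"y":2,"z":93,"ax":0,"ay":0,"az":0},
  {"x":-1,"y":2,"z":93,"ax":0,"ay":0,"az":0},
])

```text
time_s: 2.6
eef_pos: [0.649, -0.0204, 0.0581]
orientation: [-3.141, -0.0, 0.508]
force: [0.6, -0.8, 0.5]
width: 0.999
```

```bash
python3 -c "
from h import *
go([.649,-.022,.055],.5)
grab('top','2',(172,100,292,200),6)
grab('side','2',(225,90,345,190),6)"
```

```text
pose 2.6 [ 0.64895389 -0.02040488  0.05808602] [-3.14148814e+00 -2.29188157e-04  5.07576274e-01] shift mm [-0.7  1.4  3.1]
rot deg [-0.  -0.   0.4]
```

View pics/top2.png

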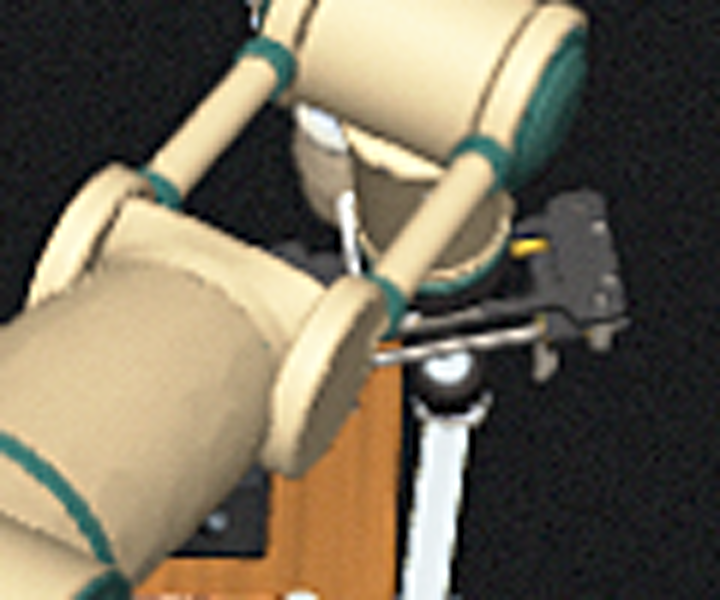

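View pics/side2.png

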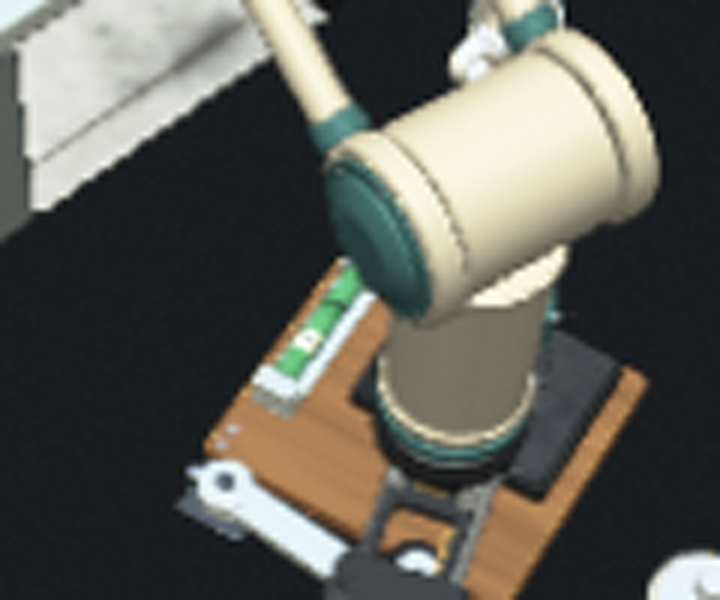

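step_arm([
  {"x":0,"y":1.5,"z":1,"ax":0,"ay":0,"az":0},
  {"x":0,"y":1.5,"z":1,"ax":0,"ay":0,"az":0},
  {"x":0,"y":1.5,"z":1,"ax":0,"ay":0,"az":0},
  {"x":0,"y":1.5,"z":1,"ax":0,"ay":0,"az":0},
  {"x":0,"y":1.5,"z":1,"ax":0,"ay":0,"az":0},
  {"x":0,"y":1.5,"z":1,"ax":0,"ay":0,"az":0},
  {"x":0,"y":1.5,"z":1,"ax":0,"ay":0,"az":0},
  {"x":0,"y":1.5,"z":1,"ax":0,"ay":0,"az":0},
], fingers=1)

```text
time_s: 3.5
eef_pos: [0.6501, -0.0231, 0.0564]
orientation: [3.141, -0.0, 0.506]
force: [0.4, -1.3, -0.2]
width: 0.411
```

```bash
python3 -c "
from h import *
o=ctrl.get_obs();print(o['eef_pos'],o['orientation'],o['force'],o['moment'],o['width'],o['q'])"
```

```text
[ 0.65010519 -0.02305403  0.05642253] [ 3.14118082e+00 -1.89721592e-06  5.06046952e-01] [ 0.42810041 -1.26410186 -0.20834903] [-0.22704703  0.05568654  0.01276952] 0.4114654187563038 [-1.42138029e-01  4.93982189e-01  1.54653212e+00 -3.66943605e-04
  1.10082822e+00  9.22777478e-01]
```

```bash
python3 -c "
from h import *
o=ctrl.get_obs();p=o['eef_pos'];y=o['orientation'][2];y=.506
H=np.array([.5207,-.0486]);a=np.arctan2(*(p[:2]-H)[::-1]);r=.130;print(a,np.linalg.norm(p[:2]-H))
T=np.array([[np.cos(y),np.sin(y)],[np.sin(y),-np.cos(y)]])
for i in range(1,13):
  b=a-.065*i; d=r*np.array([np.cos(b)-np.cos(a),np.sin(b)-np.sin(a)]); print(i,round(.3-b,2),(T@d*1000).round(1))"
```

```text
0.19490459406691077 0.13190261681243737
1 0.17 [-2.8  8. ]
2 0.24 [-6.2 15.7]
3 0.3 [-10.1  23.2]
4 0.37 [-14.4  30.5]
5 0.43 [-19.2  37.4]
6 0.5 [-24.4  44.1]
7 0.56 [-30.1  50.3]
8 0.63 [-36.1  56.2]
9 0.69 [-42.6  61.7]
10 0.76 [-49.3  66.8]
11 0.82 [-56.4  71.4]
12 0.89 [-63.8  75.5]
```

step_arm([
  {"x":-3,"y":8,"z":0,"ax":0,"ay":0,"az":0},
  {"x":-6,"y":16,"z":0,"ax":0,"ay":0,"az":0},
  {"x":-10,"y":23,"z":0,"ax":0,"ay":0,"az":0},
  {"x":-14.5,"y":30.5,"z":0,"ax":0,"ay":0,"az":0},
  {"x":-19,"y":37.5,"z":0,"ax":0,"ay":0,"az":0},
  {"x":-24.5,"y":44,"z":0,"ax":0,"ay":0,"az":0},
  {"x":-30,"y":50,"z":0,"ax":0,"ay":0,"az":0},
  {"x":-36,"y":56,"z":0,"ax":0,"ay":0,"az":0},
  {"x":-42.5,"y":61.5,"z":0,"ax":0,"ay":0,"az":0},
  {"x":-49,"y":67,"z":0,"ax":0,"ay":0,"az":0},
  {"x":-56.5,"y":71.5,"z":0,"ax":0,"ay":0,"az":0},
  {"x":-64,"y":75.5,"z":0,"ax":0,"ay":0,"az":0},
])

```text
time_s: 4.7
eef_pos: [0.6319, -0.1194, 0.0566]
orientation: [-3.142, -0.003, 0.505]
force: [3.0, 3.5, -1.5]
width: 0.412
```

```bash
python3 -c "
from h import *
o=ctrl.get_obs();p=o['eef_pos'];print(p,o['orientation'],o['force'],o['moment'],o['width'])
H=np.array([.5207,-.0486]);a=np.arctan2(*(p[:2]-H)[::-1]);r=.130;print(.3-a,np.linalg.norm(p[:2]-H))
y=.506
T=np.array([[np.cos(y),np.sin(y)],[np.sin(y),-np.cos(y)]])
for i in range(1,13):
  b=a-.065*i; d=r*np.array([np.cos(b),np.sin(b)])+H-p[:2]; print(i,round(.3-b,2),(T@d*1000).round(1))
grab('top','3',(172,120,292,220),6)
"
```

```text
[ 0.63191741 -0.11936678  0.0565698 ] [-3.14151492 -0.00342656  0.50549954] [ 2.98743034  3.52642853 -1.47320431] [ 0.60283875 -0.49338398  0.00201442] 0.41156838857228445
0.8666784419445641 0.1318228003884386
1 0.93 [-8.4  2.2]
2 1.0 [-16.2   5.5]
3 1.06 [-24.2   8.3]
4 1.13 [-32.3  10.5]
5 1.19 [-40.6  12.3]
6 1.26 [-49.   13.4]
7 1.32 [-57.4  14.1]
8 1.39 [-65.8  14.2]
9 1.45 [-74.3  13.7]
10 1.52 [-82.7  12.7]
11 1.58 [-91.   11.2]
12 1.65 [-99.1   9.1]
```

View pics/top3.png

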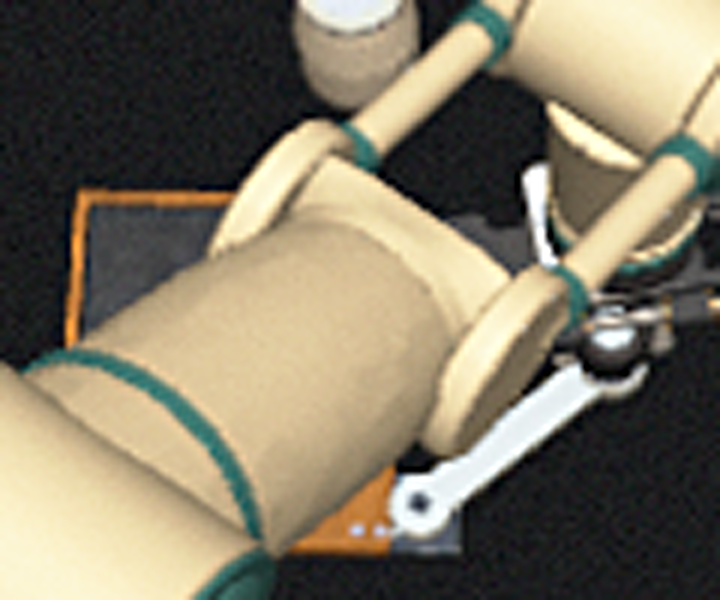

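step_arm([
  {"x":-8,"y":3,"z":0,"ax":0,"ay":0,"az":0},
  {"x":-16,"y":5.5,"z":0,"ax":0,"ay":0,"az":0},
  {"x":-24,"y":8.5,"z":0,"ax":0,"ay":0,"az":0},
  {"x":-32,"y":10.5,"z":0,"ax":0,"ay":0,"az":0},
  {"x":-40.5,"y":12.5,"z":0,"ax":0,"ay":0,"az":0},
  {"x":-49,"y":13.5,"z":0,"ax":0,"ay":0,"az":0},
  {"x":-57.5,"y":14,"z":0,"ax":0,"ay":0,"az":0},
  {"x":-66,"y":14,"z":0,"ax":0,"ay":0,"az":0},
  {"x":-74,"y":13.5,"z":0,"ax":0,"ay":0,"az":0},
  {"x":-82,"y":12.5,"z":0,"ax":0,"ay":0,"az":0},
  {"x":-88,"y":11.5,"z":0,"ax":0,"ay":0,"az":0},
  {"x":-88,"y":11.5,"z":0,"ax":0,"ay":0,"az":0},
])

```text
time_s: 5.95
eef_pos: [0.5602, -0.1734, 0.0568]
orientation: [3.139, -0.003, 0.505]
force: [5.7, -3.3, -5.5]
width: 0.411
```

```bash
python3 -c "
from h import *
o=ctrl.get_obs();p=o['eef_pos'];print(p,o['orientation'],o['force'],o['moment'],o['width'],o['q'])
H=np.array([.5207,-.0486]);a=np.arctan2(*(p[:2]-H)[::-1]);r=.130;print(.3-a,np.linalg.norm(p[:2]-H))
grab('top','4',(172,120,292,220),6)
grab('side','4',(215,100,335,200),6)
"
```

```text
[ 0.56022891 -0.17342021  0.05679517] [ 3.13897860e+00 -2.91805165e-03  5.05067152e-01] [ 5.67797554 -3.2867296  -5.46427665] [-0.67736175 -1.24007532  0.04464625] 0.4108468365029849 [-4.19319078e-01  4.08407326e-01  1.70019354e+00  8.80914077e-04
  1.02914767e+00  6.45961206e-01]
1.564101715051166 0.13092982985370535
```

View pics/top4.png

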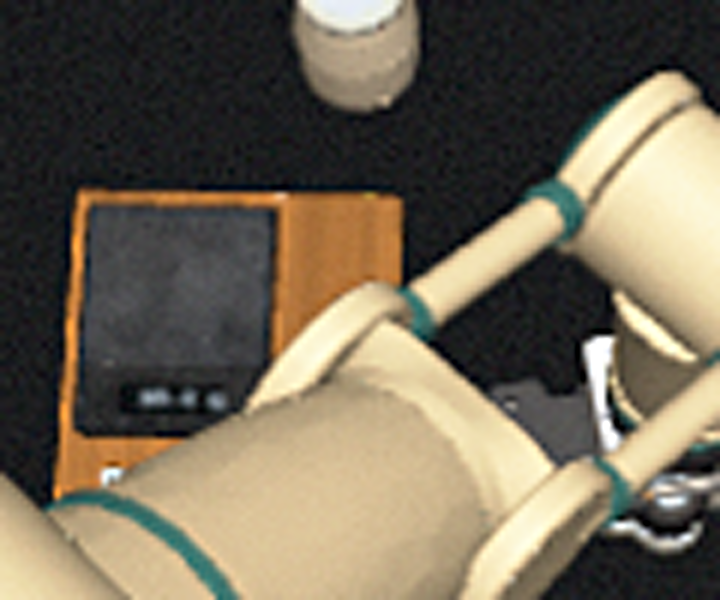

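View pics/side4.png

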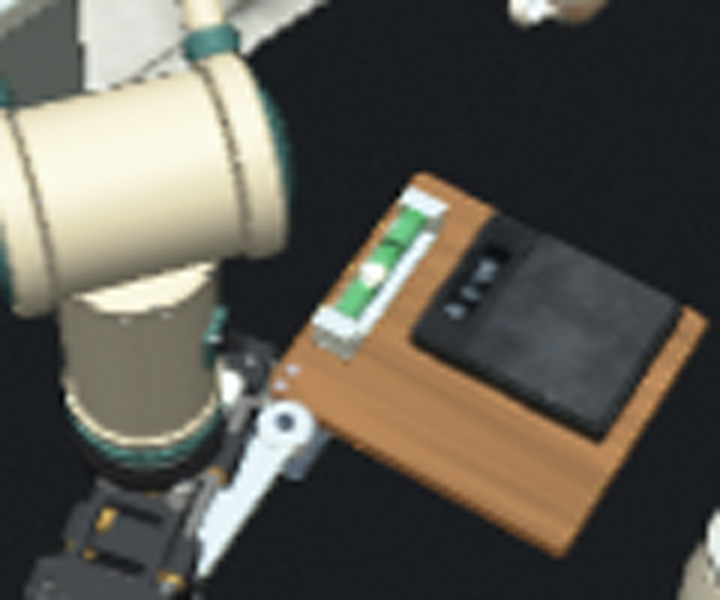

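step_arm([
  {"x":0,"y":0,"z":1.5,"ax":0,"ay":0,"az":0},
  {"x":0,"y":0,"z":3,"ax":0,"ay":0,"az":0},
  {"x":0,"y":0,"z":4.5,"ax":0,"ay":0,"az":0},
  {"x":0,"y":0,"z":6,"ax":0,"ay":0,"az":0},
  {"x":0,"y":0,"z":6,"ax":0,"ay":0,"az":0},
  {"x":0,"y":0,"z":6,"ax":0,"ay":0,"az":0},
])

```text
time_s: 6.65
eef_pos: [0.5605, -0.1734, 0.052]
orientation: [3.138, -0.002, 0.506]
force: [4.9, -2.4, 4.9]
width: 0.411
```

step_arm([
  {"x":0,"y":0,"z":1,"ax":0,"ay":0,"az":0},
  {"x":0,"y":0,"z":2,"ax":0,"ay":0,"az":0},
  {"x":0,"y":0,"z":2,"ax":0,"ay":0,"az":0},
  {"x":0,"y":0,"z":2,"ax":0,"ay":0,"az":0},
])

```text
time_s: 7.05
eef_pos: [0.5605, -0.1734, 0.0515]
orientation: [3.138, -0.003, 0.506]
force: [2.2, -1.0, 13.9]
width: 0.41
```

```bash
cat >> h.py <<'E'
def bub(tag):
    p,d=imaging.get_image('side');np.savez(f"pics/side{tag}.npz",p=p,d=d)
    crop('side',tag,tag,(255,120,300,165),12)
    o=ctrl.get_obs();print(o['time_s'],o['eef_pos'],o['orientation'],o['force'],o['moment'],o['width'],o['q'][5])
E
python3 -c "
from h import *
bub('5')"
```

```text
7.1 [ 0.56053147 -0.1734126   0.05147501] [ 3.13795678e+00 -2.56671957e-03  5.06060795e-01] [ 2.93157062 -0.65426716 13.85241036] [-0.31702096 -0.23941607  0.09610272] 0.4112655019288538 0.646330753006066
```

View pics/side5.png

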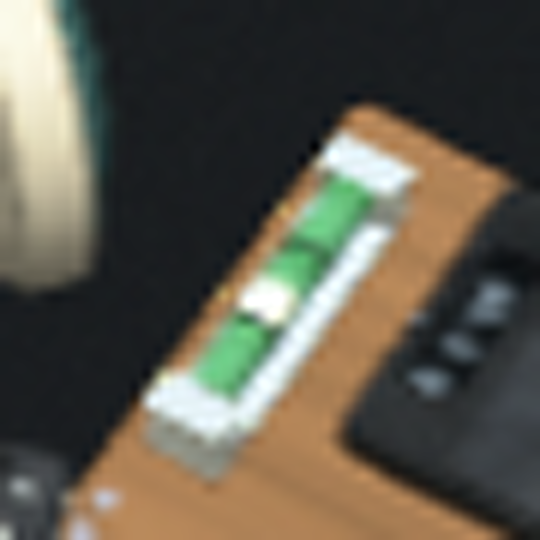

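```bash
cat >> h.py <<'E'
S=np.array([.563,.0707]);c,s_=np.cos(.3),np.sin(.3)
def w(x,y,z): return [S[0]+c*x-s_*y,S[1]+s_*x+c*y,z]
def prof(tag,xs=(-.086,-.082,-.078),n='side',z=.066):
    p=np.load(f"pics/{n}{tag}.npz")['p'].astype(np.float32)
    cam=side if n=='side' else top
    ys=np.arange(-.06,.075,.002)
    out=[]
    for x in xs:
        uv=cam.proj([w(x,y,z) for y in ys]).astype(np.float32)
        out.append(cv2.remap(p,uv[:,0].reshape(-1,1),uv[:,1].reshape(-1,1),cv2.INTER_LINEAR)[:,0])
    return ys,np.array(out)
E
python3 -c "
from h import *
def t(c): return (np.array(c,float)+.5)/12-.5+[255,120]
P=side.plane(t([[345,178],[215,388],[268,298],[305,243]]),.066)[:,:2]-S
print(P@np.array([[c,-s_],[s_,c]]))
ys,o=prof('5',np.arange(-.094,-.068,.003))
for i,y in enumerate(ys): print(int(round(y*1000)),' '.join('%3d/%3d'%(q[0],q[1]) for q in o[:,i]))
"
```

```text
[[-0.08100924  0.04578267]
 [-0.07633619 -0.03631834]
 [-0.07897912 -0.00204254]
 [-0.07947751  0.01997462]]
-60  66/ 54 130/ 97 164/123 155/136 147/141 146/143 149/150 147/144 144/142
-58  63/ 52 130/ 97 163/129 155/143 146/146 142/145 144/147 142/145 140/142
-56  64/ 53 140/103 158/132 156/148 146/149 142/145 141/145 141/145 139/142
-54  68/ 55 137/107 157/140 163/162 153/156 147/151 153/159 142/145 149/153
-52  65/ 53 149/138 182/179 178/187 181/188 170/177 176/186 169/175 170/179
-50  61/ 52 178/181 211/219 205/216 218/231 203/215 206/219 208/219 200/212
-48  73/ 73 179/185 223/234 224/236 225/238 227/240 222/235 226/239 218/231
-46  79/ 80 175/181 223/235 227/241 227/240 228/241 228/241 227/240 228/241
-44  62/ 63 177/183 222/234 228/241 229/242 228/241 228/241 227/240 228/241
-42  74/ 76 197/202 220/229 228/241 226/240 224/238 228/241 224/239 225/239
-40  79/ 80 175/176 221/227 222/234 216/234 207/227 206/228 215/233 208/226
-38  67/ 65 153/141 202/198 211/227 189/223 175/210 170/207 178/214 180/203
-36  66/ 61 141/114 188/170 187/204 157/213 143/203 134/192 134/187 147/184
-34
[... 3429 characters left out ...]
2 228/241 225/236 226/233
58  48/ 47 135/129 199/197 210/205 216/216 213/210 213/209 219/224 214/210
60  41/ 38 131/113 182/162 194/169 198/175 197/177 195/171 199/180 197/175
62  55/ 48 122/ 92 173/137 184/146 181/138 186/149 183/144 184/145 186/150
64  54/ 47 124/ 93 170/126 180/135 180/135 179/133 179/135 179/133 180/136
66  48/ 43 134/100 171/126 179/132 180/134 179/133 178/131 178/132 178/132
68  46/ 42 116/ 88 175/128 172/127 172/128 179/133 169/125 174/129 175/130
70  25/ 28  74/ 60 140/104 159/118 147/109 151/113 154/113 145/107 156/116
72  25/ 28  40/ 36  83/ 65 111/ 84 107/ 79 104/ 78 112/ 84 105/ 77 108/ 82
74  27/ 29  38/ 35  42/ 37  59/ 49  64/ 52  48/ 40  63/ 51  64/ 50  53/ 45
```

```bash
python3 -c "
from h import *
ys,a=prof('0',(-.082,-.079,-.076));_,b=prof('5',(-.082,-.079,-.076));_,d=prof('0',(-.084,-.081,-.078),'top')
for i,y in enumerate(ys): print(int(round(y*1000)),*[q.mean(0)[i].astype(int) for q in(a,b,d)])
"
```

```text
-60 [146 139 122] [147 145 129] [186 122  62]
-58 [143 143 130] [144 146 132] [188 124  62]
-56 [142 144 132] [143 146 134] [190 125  62]
-54 [147 149 138] [151 155 144] [192 124  61]
-52 [167 174 166] [175 184 177] [172 107  49]
-50 [203 215 213] [209 221 221] [154 103  56]
-48 [222 236 238] [224 237 241] [146 130 105]
-46 [228 241 244] [228 241 245] [183 185 177]
-44 [228 241 246] [228 241 246] [225 237 242]
-42 [226 240 244] [226 240 244] [233 243 247]
-40 [209 228 229] [210 229 228] [235 243 248]
-38 [171 206 192] [178 213 195] [235 242 247]
-36 [133 190 154] [145 203 163] [246 244 249]
-34 [116 192 137] [125 200 145] [225 237 225]
-32 [111 195 132] [117 199 139] [176 223 177]
-30 [111 199 134] [113 199 136] [118 208 132]
-28 [113 199 135] [113 198 134] [ 88 201 109]
-26 [112 197 132] [112 198 133] [ 98 206 117]
-24 [110 194 128] [111 197 133] [ 97 205 117]
-22 [113 196 130] [110 195 131] [ 96 205 117]
-20 [127 205 143] [108 192 128] [ 96 204 117]
-18 [167 223 177] [107 190 126] [ 91 202 109]
-16 [213 240 216] [107 189 125] [ 93 202 105]
-14 [238 247 237] [103 177 116] [172 222 1
[... 1274 characters left out ...]
30] [117 189 134] [ 93 203 115]
46 [148 206 168] [155 208 175] [ 91 203 114]
48 [196 227 215] [198 228 218] [ 76 191  96]
50 [222 239 240] [221 238 239] [ 87 190  99]
52 [228 241 245] [227 241 245] [206 234 211]
54 [228 241 245] [228 241 245] [247 247 252]
56 [228 240 243] [226 237 239] [239 243 249]
58 [219 221 217] [214 212 204] [236 243 247]
60 [202 184 164] [196 174 149] [236 246 249]
62 [186 149 112] [183 144 104] [241 254 254]
64 [180 135  92] [180 134  91] [203 189 172]
66 [179 133  89] [179 133  88] [173 131  94]
68 [174 129  86] [173 129  86] [182 117  56]
70 [152 113  76] [151 112  75] [185 118  53]
72 [109  82  58] [108  80  56] [186 122  61]
74 [60 49 40] [59 48 39] [190 124  62]
```

step_arm([
  {"x":0,"y":0,"z":0.1,"ax":0,"ay":0,"az":-3},
  {"x":0,"y":0,"z":0.2,"ax":0,"ay":0,"az":-6},
  {"x":0,"y":0,"z":0.3,"ax":0,"ay":0,"az":-9},
  {"x":0,"y":0,"z":0.45,"ax":0,"ay":0,"az":-12},
  {"x":0,"y":0,"z":0.6,"ax":0,"ay":0,"az":-15},
  {"x":0,"y":0,"z":0.75,"ax":0,"ay":0,"az":-18},
  {"x":0,"y":0,"z":0.75,"ax":0,"ay":0,"az":-18},
  {"x":0,"y":0,"z":0.75,"ax":0,"ay":0,"az":-18},
])

```text
time_s: 7.9
eef_pos: [0.5601, -0.1731, 0.0506]
orientation: [3.139, -0.001, 0.82]
force: [2.5, -2.3, 13.8]
width: 0.407
```

```bash
cat >> h.py <<'E'
def rep(tag):
    bub(tag)
    ys,b=prof(tag,(-.082,-.079,-.076))
    print(' '.join(f"{int(round(y*1000))}:{int(v[0])}/{int(v[1])}" for y,v in zip(ys,b.mean(0)) if -.024<y<.034))
E
python3 -c "
from h import *
rep('6')"
```

```text
7.95 [ 0.56001784 -0.17304561  0.05052638] [ 3.13864724e+00 -1.08749639e-03  8.20278039e-01] [ 1.95463997 -1.10528522 13.50382688] [-0.19213608 -0.05064119  0.040945  ] 0.40997702368653766 0.33205992947661267
-24:111/197 -22:110/195 -20:105/189 -18:99/182 -16:94/175 -14:87/157 -12:75/128 -10:90/134 -8:150/187 -6:212/232 -4:241/248 -2:249/252 0:249/251 2:248/251 4:238/246 6:208/234 8:162/214 10:124/195 12:102/181 14:93/171 16:84/156 18:78/141 20:87/145 22:100/168 24:109/189 26:116/198 28:117/200 30:118/202 32:118/203
```

View pics/side6.png

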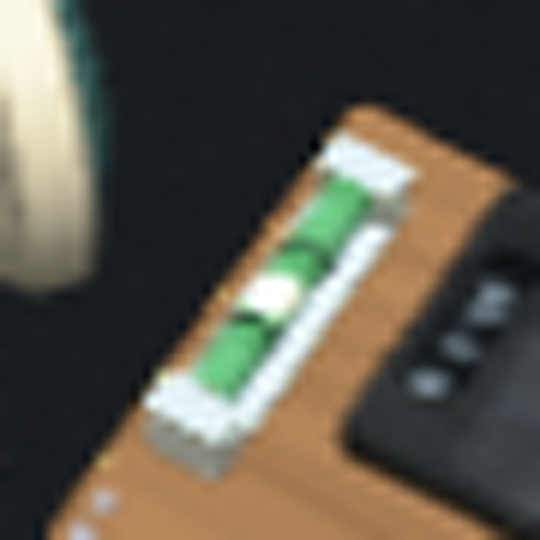

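step_arm([
  {"x":0,"y":0,"z":0.1,"ax":0,"ay":0,"az":-3},
  {"x":0,"y":0,"z":0.25,"ax":0,"ay":0,"az":-6},
  {"x":0,"y":0,"z":0.4,"ax":0,"ay":0,"az":-9},
  {"x":0,"y":0,"z":0.55,"ax":0,"ay":0,"az":-12},
  {"x":0,"y":0,"z":0.7,"ax":0,"ay":0,"az":-15},
  {"x":0,"y":0,"z":0.8,"ax":0,"ay":0,"az":-17},
  {"x":0,"y":0,"z":0.8,"ax":0,"ay":0,"az":-17},
  {"x":0,"y":0,"z":0.8,"ax":0,"ay":0,"az":-17},
])

```text
time_s: 8.75
eef_pos: [0.5595, -0.1729, 0.0496]
orientation: [3.14, -0.0, 1.117]
force: [1.6, -1.1, 14.1]
width: 0.41
```

```bash
python3 -c "
from h import *
rep('7')
grab('top','7',(172,140,292,240),6)
ys,b=prof('7',(-.084,-.081,-.078),'top')
print(' '.join(f'{int(round(y*1000))}:{int(v[0])}/{int(v[1])}' for y,v in zip(ys,b.mean(0)) if -.024<y<.034))
"
```

```text
8.8 [ 0.55950282 -0.17286318  0.04963357] [ 3.13962147e+00 -3.90163193e-05  1.11702948e+00] [ 2.42774585 -0.23895967 15.04062452] [-0.0912563   0.17524585 -0.0062974 ] 0.40941710583289936 0.035360727392755156
-24:111/196 -22:109/194 -20:105/188 -18:99/181 -16:91/172 -14:83/155 -12:76/136 -10:87/145 -8:111/177 -6:152/210 -4:203/235 -2:238/248 0:247/250 2:248/250 4:249/252 6:248/251 8:233/245 10:191/224 12:139/197 14:104/176 16:86/157 18:77/140 20:84/143 22:96/165 24:109/189 26:116/199 28:117/201 30:118/202 32:118/203
-24:217/194 -22:217/194 -20:217/193 -18:217/192 -16:217/192 -14:216/191 -12:214/190 -10:213/189 -8:213/189 -6:213/189 -4:212/186 -2:211/186 0:210/186 2:211/186 4:209/186 6:208/186 8:210/186 10:211/186 12:210/184 14:208/184 16:207/184 18:207/183 20:208/184 22:210/185 24:210/185 26:205/180 28:196/174 30:183/168 32:168/161
```

View pics/side7.png

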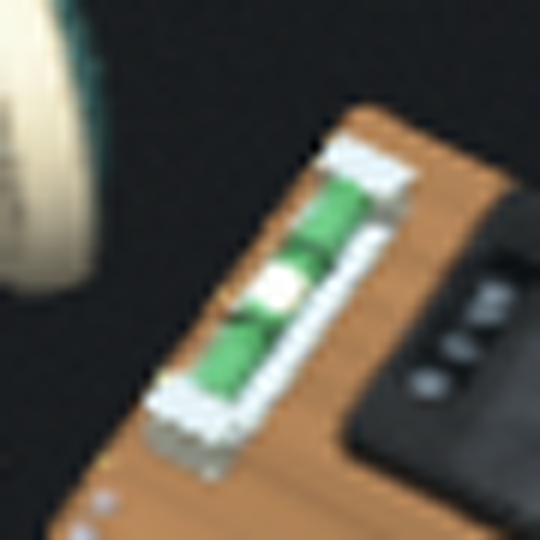

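View pics/top7.png

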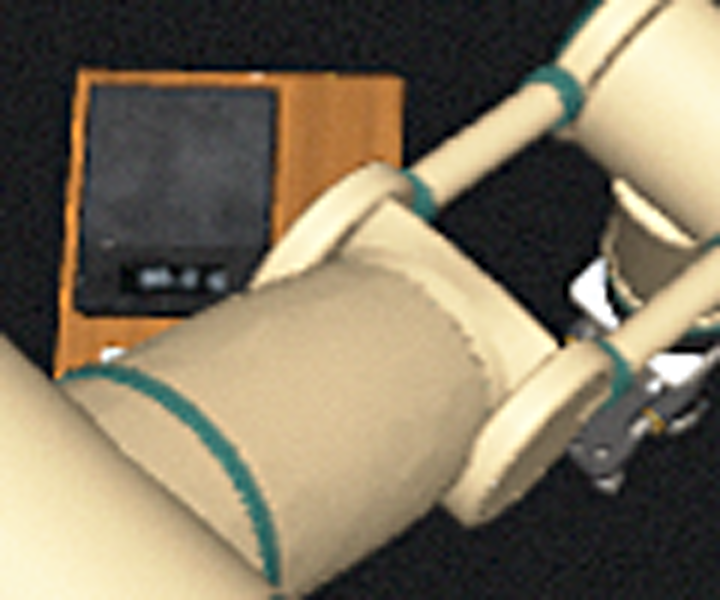

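```bash
cat >> h.py <<'E'
def ends(tag):
    for x in np.arange(-.086,-.070,.002):
        ys,b=prof(tag,(x,));b=b[0];R=b[:,0]-0.0;G=b[:,1]
        f=np.arange(-.06,.073,.0002);r=np.interp(f,ys,R);g=np.interp(f,ys,G)
        m=(f>-.012)&(f<.018)&(r>(r[(f>-.01)&(f<.016)].max()+110)/2)
        def ring(lo,hi):
            k=(f>lo)&(f<hi);wt=np.clip(180-g[k],0,None)**2;return (wt*f[k]).sum()/wt.sum()
        a,l=ring(-.018,-.007),ring(.013,.026)
        print('x%.0f'%(x*1000),'bubble %.1f %.1f c %.2f'%(f[m][0]*1e3,f[m][-1]*1e3,(f[m][0]+f[m][-1])*500),'rings %.1f %.1f mid %.2f'%(a*1e3,l*1e3,(a+l)*500))
E
python3 -c "
from h import *
print(side.C,top.C)
ends('7');ends('6')"
```

```text
[ 1.01844294 -0.49530387  1.27528337] [ 0.14922053 -0.22815569  1.54502318]
x-86 bubble -10.4 12.2 c 0.90 rings -14.1 17.4 mid 1.65
x-84 bubble -5.6 9.8 c 2.10 rings -13.2 17.2 mid 1.98
x-82 bubble -4.8 10.2 c 2.70 rings -12.2 17.7 mid 2.76
x-80 bubble -4.4 10.6 c 3.10 rings -11.4 18.4 mid 3.50
x-78 bubble -5.0 10.8 c 2.90 rings -11.1 19.3 mid 4.08
x-76 bubble -4.8 10.0 c 2.60 rings -11.9 19.4 mid 3.75
x-74 bubble -4.2 9.2 c 2.50 rings -12.2 18.4 mid 3.12
x-72 bubble -3.6 8.8 c 2.60 rings -12.6 18.0 mid 2.68
x-86 bubble -10.2 18.0 c 3.90 rings -13.7 15.7 mid 1.04
x-84 bubble -8.4 5.6 c -1.40 rings -13.1 16.3 mid 1.61
x-82 bubble -7.4 6.4 c -0.50 rings -12.1 17.3 mid 2.59
x-80 bubble -7.2 7.0 c -0.10 rings -11.2 18.4 mid 3.57
x-78 bubble -6.6 7.4 c 0.40 rings -10.6 19.2 mid 4.31
x-76 bubble -6.6 7.6 c 0.50 rings -11.9 19.3 mid 3.69
x-74 bubble -6.0 6.6 c 0.30 rings -12.8 18.2 mid 2.70
x-72 bubble -5.8 6.0 c 0.10 rings -12.9 17.9 mid 2.48
```

step_arm([
  {"x":0,"y":0,"z":0,"ax":0,"ay":0,"az":-2},
  {"x":0,"y":0,"z":0,"ax":0,"ay":0,"az":-4},
  {"x":0,"y":0,"z":0,"ax":0,"ay":0,"az":-5.5},
  {"x":0,"y":0,"z":0,"ax":0,"ay":0,"az":-5.5},
  {"x":0,"y":0,"z":0,"ax":0,"ay":0,"az":-5.5},
])

```text
time_s: 9.35
eef_pos: [0.5593, -0.1728, 0.0494]
orientation: [3.14, 0.0, 1.213]
force: [2.0, -1.4, 14.1]
width: 0.408
```

```bash
python3 -c "
from h import *
rep('8');ends('8')
p=np.load('pics/side8.npz')['p'];crop('side','8','8w',(200,120,320,220),6)
"
```

```text
9.4 [ 0.55928203 -0.17279982  0.0494075 ] [3.14014567e+00 1.87406237e-04 1.21303054e+00] [ 1.63604426 -1.35870539 13.81236444] [-0.15154126  0.15895739 -0.02865564] 0.4072516840598234 -0.06060651504555748
-24:111/196 -22:110/194 -20:105/188 -18:99/181 -16:90/171 -14:80/150 -12:73/129 -10:85/141 -8:104/173 -6:125/198 -4:164/221 -2:214/241 0:241/248 2:247/250 4:249/251 6:249/251 8:241/248 10:209/231 12:156/206 14:114/182 16:90/159 18:78/141 20:84/143 22:96/166 24:109/189 26:115/199 28:117/201 30:118/202 32:118/203
x-86 bubble -10.6 12.8 c 1.10 rings -14.1 17.5 mid 1.68
x-84 bubble -4.6 10.0 c 2.70 rings -13.3 17.3 mid 2.04
x-82 bubble -3.8 10.4 c 3.30 rings -12.2 17.8 mid 2.83
x-80 bubble -3.2 11.0 c 3.90 rings -11.3 18.5 mid 3.61
x-78 bubble -2.8 11.8 c 4.50 rings -11.2 19.3 mid 4.07
x-76 bubble -3.2 11.2 c 4.00 rings -12.0 19.4 mid 3.69
x-74 bubble -3.6 10.2 c 3.30 rings -12.0 18.6 mid 3.27
x-72 bubble -3.0 10.0 c 3.50 rings -12.3 18.0 mid 2.83
```

View pics/side8.png

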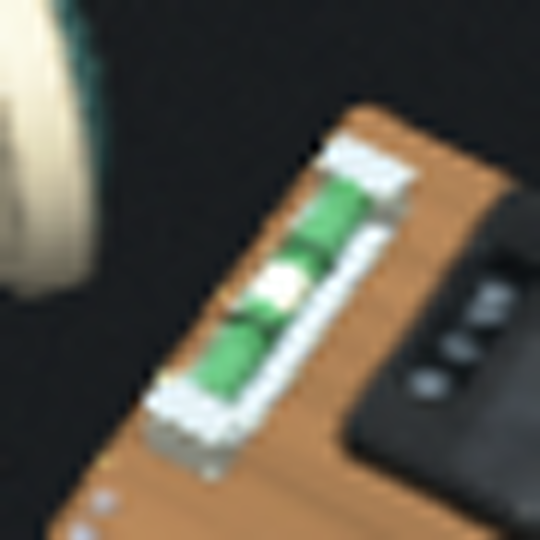

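View pics/side8w.png

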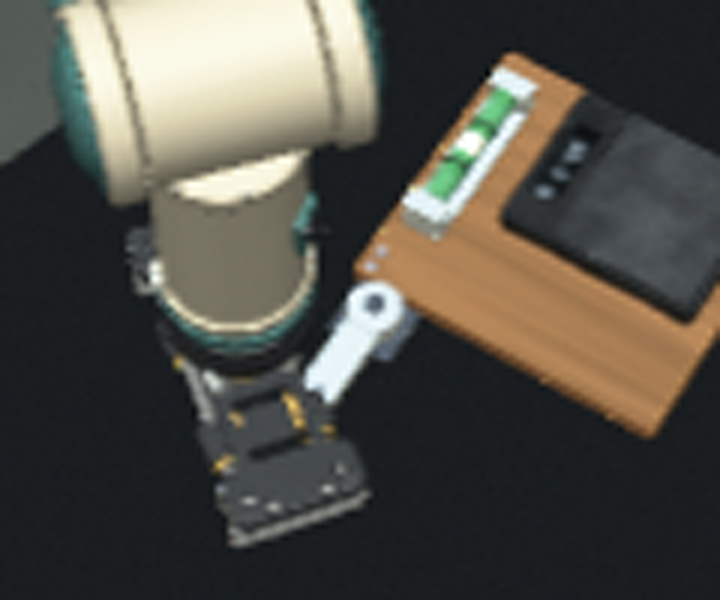

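step_arm([
  {"x":0,"y":0,"z":-0.3,"ax":0,"ay":0,"az":0},
  {"x":0,"y":0,"z":-0.3,"ax":0,"ay":0,"az":0},
  {"x":0,"y":0,"z":-0.3,"ax":0,"ay":0,"az":0},
  {"x":0,"y":0,"z":-0.3,"ax":0,"ay":0,"az":0},
  {"x":0,"y":0,"z":-0.3,"ax":0,"ay":0,"az":0},
])

```text
time_s: 9.9
eef_pos: [0.5593, -0.1728, 0.0495]
orientation: [3.14, 0.0, 1.213]
force: [2.3, -1.1, 11.5]
width: 0.413
```

```bash
python3 -c "
from h import *
rep('9');ends('9')
grab('top','9')
"
```

```text
9.95 [ 0.55924801 -0.17281216  0.04948822] [3.14026582e+00 2.02627107e-04 1.21300289e+00] [ 1.24731653 -1.6561483  11.59937297] [-0.17717042  0.06163118  0.00022914] 0.4119550495836057 -0.060593046403705476
-24:112/196 -22:110/194 -20:105/188 -18:99/181 -16:91/171 -14:81/150 -12:73/129 -10:85/141 -8:104/172 -6:132/201 -4:181/227 -2:229/246 0:246/249 2:248/250 4:249/251 6:249/251 8:241/247 10:208/231 12:155/205 14:114/181 16:90/159 18:78/141 20:84/143 22:96/166 24:109/189 26:115/198 28:116/200 30:118/202 32:118/203
x-86 bubble -10.4 12.4 c 1.00 rings -14.1 17.5 mid 1.68
x-84 bubble -5.4 10.0 c 2.30 rings -13.3 17.4 mid 2.05
x-82 bubble -4.4 10.4 c 3.00 rings -12.2 17.9 mid 2.83
x-80 bubble -3.6 11.0 c 3.70 rings -11.3 18.5 mid 3.60
x-78 bubble -3.6 11.8 c 4.10 rings -11.2 19.3 mid 4.06
x-76 bubble -4.0 11.2 c 3.60 rings -12.0 19.4 mid 3.72
x-74 bubble -3.6 10.2 c 3.30 rings -12.0 18.6 mid 3.29
x-72 bubble -3.2 9.8 c 3.30 rings -12.3 18.0 mid 2.82
```

View pics/top9.png

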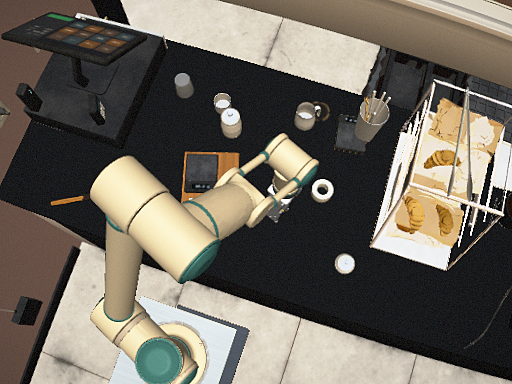

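```bash
python3 -c "
from h import *
print(ticket.sign_off())"
```

```text
the job is handed in; nothing more can be done
None
```

I swung the leg out to its stop, then turned the pressed knob about 0.7 rad counterclockwise until the bubble was centred. I handed the job in at about 10 s, with the knob still gripped and pressed.

- **Bubble:** it lies within about 0.2 mm of the midpoint between the rings in the side view. My measuring uncertainty is about 1 mm.
- **Leg:** the arm's position puts it at about 1.57 rad, which is the stop. I saw no separate sign of the click. The knob was pressed with 11.6 N, and the grip opening held at about 39 mm.
- **Bystanders:** the jar and the bell stand at the same pixels as at the start. The arm hid the cup in the last top view, so I could not check it there, but the arm only passed well above it.
- **Disagreements with the description:**
  - The screw needed about 0.7 rad, less than the stated 0.8 to 1.5.
  - The bubble was about 6 to 7 mm off with the leg out, against a stated 8 to 17 mm.
  - The pale part of the bubble looked about 15 mm long, not 23.
  - The press touched about 15 N for a moment during the turn.

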